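# Tip the tube rack onto its feet and push it up to the reading screen

### The job

The green test-tube rack was left standing on its end: push it over so that it tips onto its feet with the holes facing up, let it settle, then push it sideways along the bench until one long side lies flush against the white reading screen, the whole rack in front of the screen. Only push it with the fingers: do not lift or carry it, do not topple it any other way, and leave the bottles, jar, mortar and jug alone.

Things in the scene. Friction and masses are not known exactly. Their poses are not given: they have to be found in the camera images.
- rack: Loose green test-tube rack, 160 long x 85 wide x 65 mm high, 0.25 kg, weight even, tips past balance at 22 deg. Starts on end. Origin: centre of the end it stands on. z: along its length (up at first); y: across its width; x: out of its underside (foot runners): at first level, the way to tip it; down once on its feet. Perforated top face (6 x 3 holes, 16 mm square) at x = -32.5 mm.
- rack_foot (a point): Centre of the rack's underside (160 x 85 mm), in the plane of its feet: 32.5 mm along x and 80 mm along z from the rack's origin, same axes. On the bench (height 0) once the rack stands on its feet.
- rack_heel (a point): Middle of the 85 mm edge between the end the rack stands on and its underside: 32.5 mm along x from the rack's origin. The rack pivots on this edge, which stays on the bench at height 0 throughout a proper tip and push.
- screen: White upright panel fixed to the bench, left or right of the rack, 340 mm long (its x, roughly away from the robot), 15 mm thick (its y, faces at +-7.5 mm), 98 mm high; a dark end post, 105 mm high, at each end. Origin: centre of its base, on the bench. Either face will do. With the rack flush, rack_foot is 50 mm from the panel's mid-plane.
- amber_red: Amber glass bottle with red cap, 56 mm across, 115 mm tall; loose; leave alone. Origin: centre of its base.
- amber_green: Amber glass bottle with green cap, 52 mm across, 100 mm tall; loose; leave alone. Origin: centre of its base.
- vial: Small amber jar with white lid, 36 mm across, 60 mm tall; loose; leave alone. Origin: centre of its base.
- wash_bottle: White wash bottle with red cap and spout, 72 mm across, 200 mm tall; loose; leave alone. Origin: centre of its base.
- mortar: Black mortar with a wooden pestle in it, 84 mm across, 75 mm tall (pestle to 112 mm); loose; leave alone. Origin: centre of its base.
- tube_jug: White jug holding three stoppered glass tubes, 84 mm across, 186 mm tall with the tubes; loose; leave alone. Origin: centre of its base.
- spot_plate: White porcelain spot plate with blue wells, 120 x 90 x 12 mm, fixed to the bench on the other side of the rack from the screen. Origin: centre of its base.
There are look-alikes about, which are no part of the job. Of the things shaped like the rack, the green one is meant.

How it is judged (in metres and radians):
On the way, in this order (a step that is already met when the one before it is completed fails the run):
1. the rack has been tipped onto its feet and lies still (angle between rack's own x axis and vertical above 3 rad and height (world z) of rack_foot below 0.012 m and linear speed of rack below 0.02 m/s and angular speed of rack below 0.15 rad/s), for 0.2 s.
2. the rack has been pushed flush against the screen (angle between rack's own x axis and vertical above 3 rad and height (world z) of rack_foot below 0.012 m and y of rack_foot in the frame of screen between -0.056 and 0.056 m and angle between the z axis of rack and the x axis of screen, either way round below 0.08 rad and x of rack_foot in the frame of screen between -0.09 and 0.09 m), for 0.2 s.
At the end, for the whole second after the job is handed in: The rack rests on its feet, holes up (within about 8 degrees), one long side flush against the screen (middle of the side within about 6 mm of the panel, within about 4.5 degrees of parallel), its middle within 90 mm of the screen's middle so that all of it is in front of the panel, at rest (all of step 2 and linear speed of rack below 0.02 m/s and angular speed of rack below 0.15 rad/s); the robot touches nothing.
It fails at once if the rack is lifted or carried, or toppled onto its back or side (its pivot edge leaves the bench by more than 25 mm) (height (world z) of rack_heel above 0.025 m).
It fails at once if a bottle, jar, mortar or jug is disturbed (moved more than 20 mm or tipped) (distance of any of amber_red, amber_green, vial, wash_bottle, mortar, tube_jug from where it was at the start of the episode above 0.02 m or angle between any of amber_red, amber_green, vial, wash_bottle, mortar, tube_jug's own z axis and vertical above 0.3 rad).
It also fails if it takes over 45 s, if anything falls off the work surface, if the arm or the gripper's body presses on something with over 40 N, if the wrist force passes 120 N, or if a joint passes its speed limit or range.

### The arm

A 6-joint arm with a two-finger parallel gripper is mounted at the origin on the work surface. World frame = base frame: x ahead of the robot, y to its left, z up, the work surface at z = 0. Lengths are in mm, angles in rad, forces in N, time in s.
With the tool pointing down it reaches from about 275 to 750 mm from the base axis. Payload 10.2 kg.
Tool frame: the origin (TCP) lies between the finger pads; the fingertips stand 11 mm ahead of it and the grasp point (between the pads) lies 8 mm behind it; z points along the fingers, y is the line along which they close (so a half turn about z gives the same grasp; the last joint's range is limited). The gripper opens to 85 mm and grips with 20 to 120 N. Pads are 22 mm wide; open, the fingers measure 114 mm over their backs; the gripper's body (76 mm by 85 mm) begins 54 mm behind the grasp point. The pads swing forward as they close: fully open they stand 13 mm farther back than shut.
Start: joints at [1.062, 0.313, 1.498, -0, 1.331, -0.223], TCP at [148.023, 503.707, 242.294] pointing down, gripper open.
Joint ranges: [-2.94, 2.94], [-0.97, 2.17], [0.19, 2.56], [-1.23, 4.37], [0.02, 3.11], [-2.88, 2.88]. Speed limits (rad/s): [2.39, 2.39, 3.01, 3.14, 3.14, 3.14].

### API

Orientations are given as a unit quaternion [w, x, y, z].
In Python, from rig import sense, eyes, finish_job gives the robot as it stands.
- The arm moves only by the shell command python3 -m jog 'ROWS' [FORCE]. ROWS is JSON, a list of rows, each a list of 7 numbers: the shift along the tool's x, y, z in m, then the turn, a rotation vector about the tool's x, y, z in rad, then the finger opening in m, from 0 to 0.0854. In form: [[dx, dy, dz, rx, ry, rz, gripper], ...]. A call has 1 to 5 rows; each row shifts and turns the commanded pose from where the row before left it, along the tool's axes as they then stand; what a row does not reach is not made up. A row lasts 1/10 s, in which the tool goes at most 50 mm and 8.59 degrees, less where a joint would pass 70% of its speed; a pose out of reach is approached as far as the arm can. A call is refused whole if a number of a shift passes 0.05 or a number of a turn 0.15, either way. A call with a gripper value outside its range is refused whole. The fingers move at their own pace and stop on an object; FORCE is the grip in N (left out, the last holds). Time passes only in rows, so rows that do not move let the fingers close. It gives the time, the measured TCP pose, the force, the opening and the grip force at its end, in the units of the state.
- sense(): the state, without advancing time (a new reading comes with each control period).
- eyes.capture(name): name is "scene" or "top"; returns the picture (480x640x3 uint8, red, green, blue); there is no depth.
- eyes.calibration(name): a dict with "fx", "fy", "cx", "cy" (pixels), "cam_to_world" (4x4, takes a point from camera to world coordinates). Camera axes: x right, y down, z forward; pixel columns grow to the right and rows downward; lengths in mm; the calibration is good to about 2 mm. A picture is of the moment at which its call begins. calibration takes no time and is no camera call.
- finish_job(): hands the job in; it is judged then, once.
The state is a dict: "time_s": time; "joints": joint angles; "dq": joint speeds; "tau": joint torques, N m; "eef_pos": TCP position; "ee_rot": TCP orientation; "force": force on the tool from outside, world axes, zero at the start; "wrist_torque": the same for the moment, N m; "grip_width": opening from 0.0 (shut) to 1.0 (fully open); "grip_force": force on a finger pad.
Only numpy, scipy, OpenCV 4.12 (cv2) and the standard library are available. Lean on these libraries where they do the work, as an engineer would, in place of code of your own. Each camera call takes 0.05 s, during which the arm holds its last target. There are 200 camera calls.

## Working session

There is one attempt and no reset: what is moved stays moved. The work goes in short steps, Python scripts to look and compute and a shell command to move; the robot and the scene stay as the last step left them, time stands still between calls to the robot, and variables do not carry over. Pictures are saved under pics/ and viewed, at most 10 in all, crops included, and the job is handed in when it is done.

```bash
mkdir -p pics; ls; python3 - <<'E'
from rig import sense, eyes
import cv2, numpy as np
for n in ("scene","top"):
    im=eyes.capture(n); cv2.imwrite(f"pics/{n}0.png",im[:,:,::-1])
    c=eyes.calibration(n); print(n,{k:np.round(v,3).tolist() for k,v in c.items()})
s=sense(); print(s)
E
```

```text
pics
scene {'fx': 445.498, 'fy': 445.498, 'cx': 327.838, 'cy': 230.834, 'cam_to_world': [[0.22, 0.66, -0.718, 1278.645], [0.976, -0.148, 0.162, -145.7], [0.001, -0.736, -0.677, 764.526], [0.0, 0.0, 0.0, 1.0]]}
top {'fx': 442.097, 'fy': 442.097, 'cx': 311.997, 'cy': 244.836, 'cam_to_world': [[-0.021, -0.995, 0.097, 445.18], [-1.0, 0.02, -0.012, 8.293], [0.01, -0.097, -0.995, 1213.101], [0.0, 0.0, 0.0, 1.0]]}
{'time_s': 0.1, 'joints': array([ 1.06164808e+00,  3.13372900e-01,  1.49834916e+00, -1.88603043e-05,
        1.33096273e+00, -2.23382260e-01]), 'dq': array([ 0.00074946, -0.0012104 , -0.00432282,  0.00248283,  0.00289244,
       -0.00123613]), 'tau': array([ 2.62078975e-03, -4.12894499e+01, -2.60143733e+01, -2.33966202e-04,
        3.06388443e-03,  1.44708855e-05]), 'eef_pos': array([147.89775116, 503.5226757 , 241.80760751]), 'ee_rot': array([-1.87012549e-04,  1.42395073e-01,  9.89809752e-01, -5.13128780e-04]), 'force': array([-0.14519072, -0.52251758, -0.29602708]), 'wrist_torque': array([-0.03065073,  0.00270087,  0.00764676]), 'grip_force': 0.0, 'grip_width': 0.9996084315954546}
```

View pics/scene0.png

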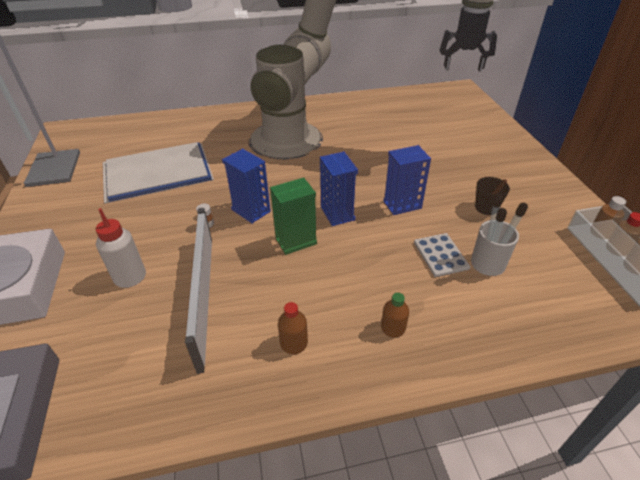

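View pics/top0.png

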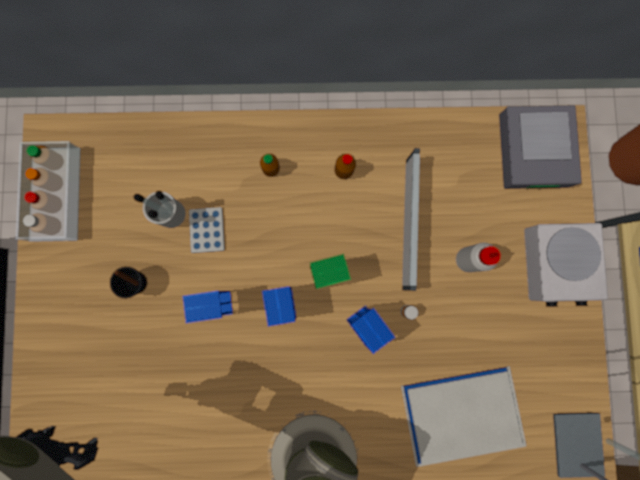

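Scene view: there are four racks: green at (294,215), and blue ones at (247,187), (338,188) and (405,180). The green one is meant. In the top view it is at (330,270), with the screen to its right at (411,220) and the spot plate to its left at (207,230). I'll crop in to see which face has the holes, and measure.

```bash
cat > h.py <<'E'
import cv2, numpy as np
from rig import eyes, sense
def ray(n,uv,z):
    c=eyes.calibration(n); T=np.array(c["cam_to_world"]); uv=np.atleast_2d(uv).astype(float)
    d=np.c_[(uv[:,0]-c["cx"])/c["fx"],(uv[:,1]-c["cy"])/c["fy"],np.ones(len(uv))]@T[:3,:3].T
    return (T[:3,3]+d*((z-T[2,3])/d[:,2])[:,None])[:,:2]
def green(im,lo=60):
    hsv=cv2.cvtColor(im,cv2.COLOR_RGB2HSV)
    return cv2.inRange(hsv,(50,140,lo),(80,255,255))
def big(m):
    cs,_=cv2.findContours(m,cv2.RETR_EXTERNAL,cv2.CHAIN_APPROX_NONE); return max(cs,key=cv2.contourArea)
E
python3 - <<'E'
from h import *
t=cv2.imread("pics/top0.png")[:,:,::-1]; s=cv2.imread("pics/scene0.png")[:,:,::-1]
a=cv2.resize(np.ascontiguousarray(s[140:290,215:365,::-1]),(560,560),interpolation=3); b=cv2.resize(np.ascontiguousarray(t[240:300,300:360,::-1]),(240,560*240//560),interpolation=3)
p=np.zeros((560,800,3),np.uint8); p[:,:560]=a; p[:240,560:]=b; cv2.imwrite("pics/crop1.png",p)
hsv=cv2.cvtColor(np.ascontiguousarray(t),cv2.COLOR_RGB2HSV)
c=big(green(np.ascontiguousarray(t),60)); print("top V",[int(x) for x in np.percentile(hsv[c[:,0,1],c[:,0,0],2],[10,50,90])])
r=cv2.minAreaRect(c); bx=cv2.boxPoints(r); print("px",bx.round(1).tolist()); w=ray("top",bx,160); print("top z160",w.round(1).tolist(),w.mean(0), np.linalg.norm(np.diff(w,axis=0),axis=1))
print("screen post tops z105",ray("top",[[416,152],[409,287]],105).round(1).tolist())
g=cv2.cvtColor(np.ascontiguousarray(t),cv2.COLOR_RGB2GRAY)
for v in (170,200,230,260): print(v,g[v,398:426].tolist())
for n,uv,z in [("amber_red",(347,160),115),("amber_green",(268,159),100),("vial",(411,313),60),("mortar",(128,282),75),("jug",(162,208),90),("plate",(207,230),12),("blue1",(279,302),160),("blue2",(371,330),160),("wash",(489,256),170)]: print(n,ray("top",uv,z).round(0).tolist())
E
```

```text
top V [105, 110, 121]
px [[309.3999938964844, 263.5], [343.0, 254.39999389648438], [349.6000061035156, 278.6000061035156], [316.0, 287.70001220703125]]
top z160 [[502.9, 3.0], [523.1, -77.8], [465.1, -91.9], [445.1, -11.5]] [484.04926845 -44.54333197] [83.22228437 59.67934693 82.79388349]
screen post tops z105 [[787.7, -277.9], [442.0, -245.1]]
170 [129, 131, 129, 131, 131, 131, 129, 121, 114, 109, 111, 111, 111, 114, 123, 136, 148, 152, 152, 150, 143, 124, 102, 93, 93, 92, 92, 93]
200 [125, 126, 124, 126, 125, 123, 121, 114, 110, 110, 110, 111, 110, 117, 136, 150, 156, 156, 155, 150, 131, 100, 83, 83, 85, 84, 84, 85]
230 [124, 124, 125, 125, 125, 120, 112, 109, 108, 108, 109, 109, 115, 130, 146, 154, 151, 153, 148, 132, 107, 89, 86, 88, 86, 88, 87, 87]
260 [123, 123, 123, 124, 118, 113, 111, 109, 111, 109, 107, 110, 123, 140, 151, 154, 155, 150, 134, 108, 91, 89, 89, 88, 90, 91, 90, 90]
amber_red [[767.0, -98.0]]
amber_green [[778.0, 104.0]]
vial [[375.0, -258.0]]
mortar [[470.0, 467.0]]
jug [[657.0, 378.0]]
plate [[608.0, 280.0]]
blue1 [[413.0, 77.0]]
blue2 [[343.0, -139.0]]
wash [[511.0, -424.0]]
```

View pics/crop1.png

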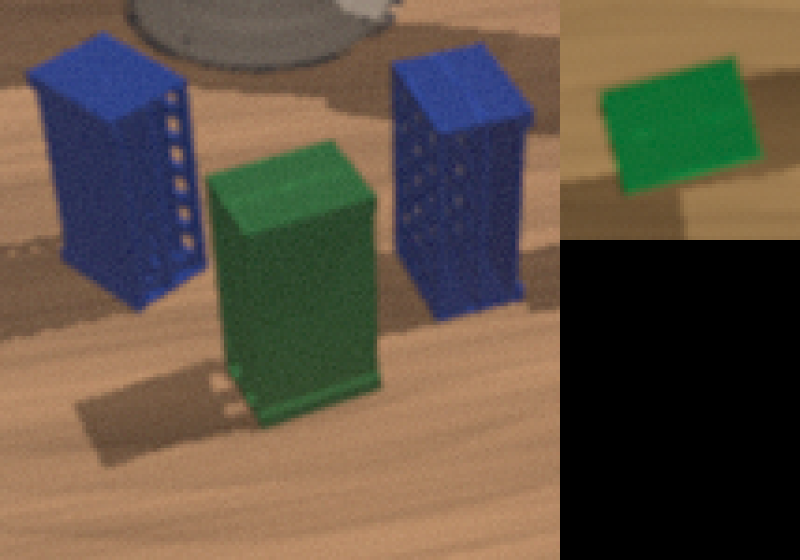

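The crop confirms that the green rack is the only one of that colour. Its 85 mm face towards +x is plain with a runner, so that is the underside. The holes face the robot, so I tip it away from the robot along heading 13.7°. The measured top, about 83 x 60 mm at (484,-45), fits the given size. I'll move to the robot side of it now.

```bash
R='[-0.0276,-0.0311,0,0,0,0,0.04]'
python3 -m jog '[[-0.0276,-0.0311,0,0,0,0,0.04],[-0.0276,-0.0311,0,0,0,0,0.04],[-0.0276,-0.0311,0,0,0,0,0.04],[-0.0276,-0.0311,0,0,0,0,0.04],[-0.0276,-0.0311,0,0,0,0,0.04]]' 30
python3 -m jog '[[-0.0276,-0.0311,0,0,0,0,0.04],[-0.0276,-0.0311,0,0,0,0,0.04],[-0.0276,-0.0311,0,0,0,0,0.04],[-0.0276,-0.0311,0,0,0,0,0.04],[-0.0276,-0.0311,0,0,0,0,0.04]]'
python3 -m jog '[[-0.0276,-0.0311,0,0,0,0,0.04],[-0.0276,-0.0311,0,0,0,0,0.04],[-0.0276,-0.0311,0,0,0,0,0.04],[-0.0276,-0.0311,0,0,0,0,0.04],[-0.0276,-0.0311,0,0,0,0,0.04]]'
python3 -m jog '[[0,0,0,0,0,-0.131,0.04],[0,0,0,0,0,-0.131,0.04],[0,0,0,0,0,-0.131,0.04],[0,0,0,0,0,-0.131,0.04],[0,0,0,0,0,0,0.04]]'
python3 - <<'E'
from h import *
from scipy.spatial.transform import Rotation as R
s=sense(); m=R.from_quat(s["ee_rot"],scalar_first=True).as_matrix(); print(m.round(3).tolist(), s["joints"].round(2))
w=ray("top",[[415.9,170],[415.2,200],[414.2,230],[413.5,260]],98); p=np.polyfit(w[:,0],w[:,1],1); print("screen",w.round(1).tolist(),p, np.degrees(np.arctan(p[0])), "y at x=615",np.polyval(p,615))
E
```

```text
time_s: 0.6
eef_pos: [236.8, 314.1, 242.1]
ee_rot: [-0.0, 0.142, 0.99, -0.0]
force: [0.4, 1.4, 0.6]
grip_width: 0.471
grip_force: 0.0
time_s: 1.1
eef_pos: [325.4, 125.9, 242.3]
ee_rot: [0.0, 0.142, 0.99, 0.0]
force: [0.2, 1.3, -0.9]
grip_width: 0.467
grip_force: 0.0
time_s: 1.6
eef_pos: [414.0, -62.4, 242.2]
ee_rot: [-0.0, 0.143, 0.99, 0.0]
force: [0.2, 0.9, 0.1]
grip_width: 0.465
grip_force: 0.0
time_s: 2.1
eef_pos: [413.6, -60.5, 242.1]
ee_rot: [-0.0, -0.119, 0.993, 0.0]
force: [-0.8, 0.0, -1.4]
grip_width: 0.464
grip_force: 0.0
[[-0.972, -0.237, -0.001], [-0.237, 0.972, 0.0], [0.0, 0.0, -1.0]] [-0.43  0.07  1.79  0.    1.28 -2.24]
screen [[742.2, -277.3], [663.7, -272.1], [586.2, -266.1], [509.7, -261.0]] [-7.08817595e-02 -2.24775890e+02] -4.054444589491113 y at x=615 -268.36817190597327
```

```bash
python3 -m jog '[[0,0,0.045,0,0,0,0.04],[0,0,0.045,0,0,0,0.04],[0,0,0.010,0,0,0,0.04],[0,0,0,0,0,0,0.04]]'
python3 -m jog '[[-0.01,0,0,0,0,0,0.04],[-0.01,0,0,0,0,0,0.04],[-0.008,0,0,0,0,0,0.04],[-0.008,0,0,0,0,0,0.04],[-0.008,0,0,0,0,0,0.04]]'
python3 - <<'E'
from h import *
im=eyes.capture("scene"); cv2.imwrite("pics/s1.png",cv2.resize(im[100:300,180:440,::-1],(780,600)))
t=eyes.capture("top"); c=big(green(t)); r=cv2.minAreaRect(c); w=ray("top",cv2.boxPoints(r),160); print(w.round(1).tolist(),w.mean(0))
E
```

```text
time_s: 2.5
eef_pos: [413.4, -60.4, 142.0]
ee_rot: [-0.001, -0.118, 0.993, 0.001]
force: [0.2, -0.1, 0.7]
grip_width: 0.472
grip_force: 0.0
time_s: 3.0
eef_pos: [457.3, -50.0, 142.6]
ee_rot: [0.0, -0.119, 0.993, -0.0]
force: [-0.2, -0.3, 0.4]
grip_width: 0.47
grip_force: 0.3
[[529.6, -34.9], [551.5, -43.1], [535.4, -85.6], [513.7, -77.2]] [532.54860904 -60.19121392]
```

View pics/s1.png

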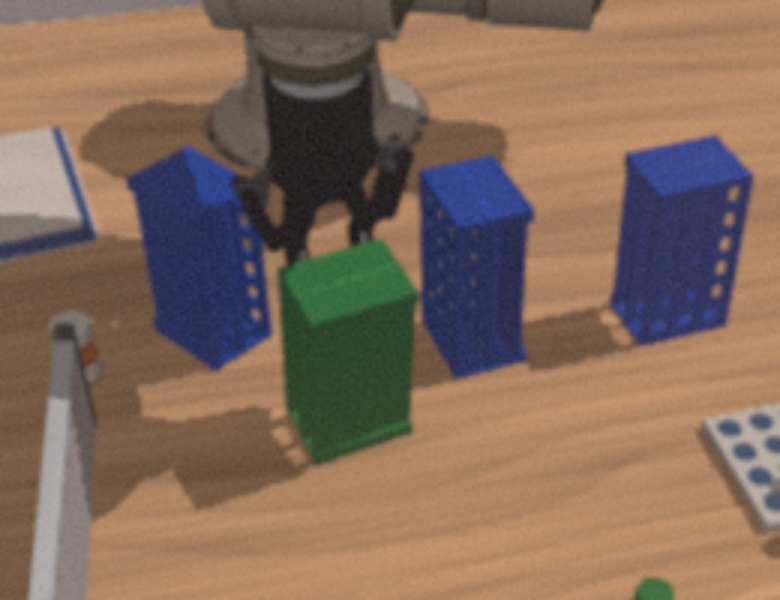

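The crop shows both fingers (at about (300,250) and (360,240)) behind the green rack and inside its width, and the rack is only just touched. I'll keep pushing.

```bash
python3 -m jog '[[-0.01,0,0,0,0,0,0.04],[-0.01,0,0,0,0,0,0.04],[-0.01,0,0,0,0,0,0.04],[-0.01,0,0,0,0,0,0.04],[-0.01,0,0,0,0,0,0.04]]'
python3 - <<'E'
from h import *
im=eyes.capture("scene"); cv2.imwrite("pics/s2.png",cv2.resize(im[100:300,180:440,::-1],(780,600)))
print(sense()["force"])
E
```

```text
time_s: 3.6
eef_pos: [506.0, -38.2, 142.2]
ee_rot: [0.0, -0.119, 0.993, 0.0]
force: [-0.1, -0.5, -1.1]
grip_width: 0.468
grip_force: 0.0
[-0.9991698   0.72131966 -0.47608798]
```

View pics/s2.png

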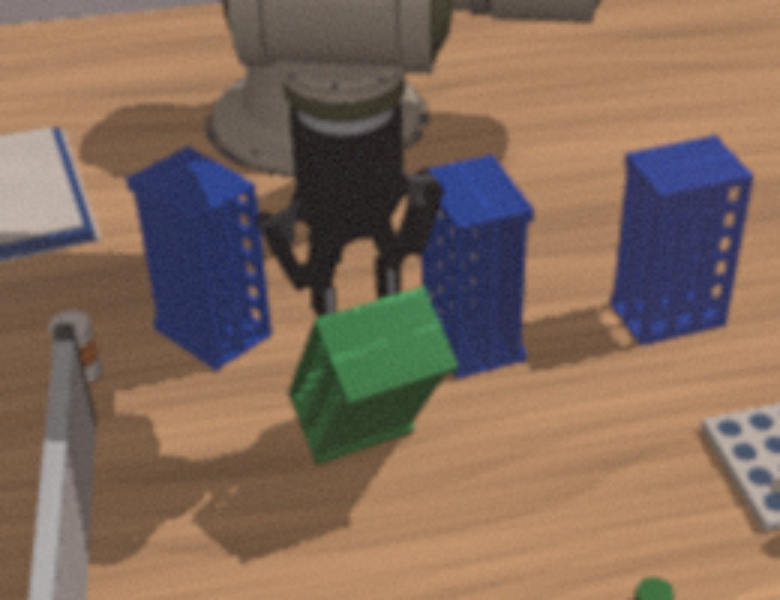

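The rack is tilting squarely about its heel, whose near edge at (320,460) has stayed put. A little more push should take it past balance.

```bash
python3 -m jog '[[-0.01,0,0,0,0,0,0.04],[-0.01,0,0,0,0,0,0.04],[0,0,0,0,0,0,0.04],[0,0,0,0,0,0,0.04],[0,0,0,0,0,0,0.04]]'
python3 -m jog '[[0.02,0,-0.03,0,0,0,0.04],[0.02,0,-0.03,0,0,0,0.04],[0.0,0,0,0,0,0,0.085],[0,0,0,0,0,0,0.085],[0,0,0,0,0,0,0.085]]'
python3 - <<'E'
from h import *
im=eyes.capture("scene"); cv2.imwrite("pics/s3.png",im[:,:,::-1])
t=eyes.capture("top"); cv2.imwrite("pics/t3.png",t[:,:,::-1]); c=big(green(t,40)); r=cv2.minAreaRect(c); w=ray("top",cv2.boxPoints(r),65); e=np.diff(w,axis=0); print(w.round(1).tolist(),w.mean(0),np.linalg.norm(e,axis=1),np.degrees(np.arctan2(e[:,1],e[:,0])))
E
```

```text
time_s: 4.15
eef_pos: [524.2, -33.7, 142.3]
ee_rot: [-0.0, -0.119, 0.993, 0.0]
force: [-0.1, -0.3, 0.3]
grip_width: 0.475
grip_force: 0.0
time_s: 4.65
eef_pos: [485.5, -43.0, 201.5]
ee_rot: [-0.001, -0.119, 0.993, 0.0]
force: [-0.1, 0.2, -0.6]
grip_width: 0.952
grip_force: 0.0
[[661.2, 38.5], [680.4, -39.6], [576.3, -64.0], [557.5, 13.5]] [618.85552656 -12.91976904] [ 80.41225459 106.94217141  79.73696973] [ -76.16147    -166.81035845  103.6570517 ]
```

View pics/t3.png

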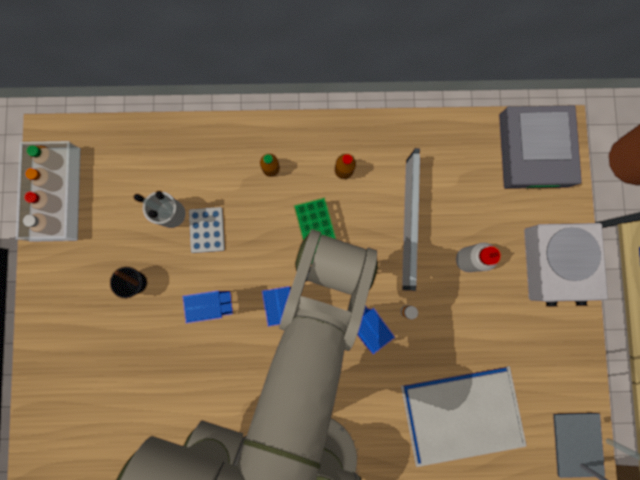

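The rack landed on its feet with the holes up (top view (315,218)). It lies at heading 13.6° with its centre near (593,-19). Next I turn the open gripper parallel to the screen and go round to the rack's +y side.

```bash
python3 -m jog '[[0,0,0,0,0,0.145,0.085],[0,0,0,0,0,0.145,0.085],[0,0,0,0,0,0.145,0.085],[0,0,0,0,0,0.145,0.085],[0,0,0,0,0,0.145,0.085]]' >/dev/null
python3 -m jog '[[0,0,0,0,0,0.145,0.085],[0,0,0,0,0,0.145,0.085],[0,0,0,0,0,0.145,0.085],[0,0,0,0,0,0.145,0.085],[0,0,0,0,0,0.145,0.085]]' >/dev/null
python3 -m jog '[[0,0,0,0,0,0.145,0.085],[0,0,0,0,0,0.145,0.085],[0,0,0,0,0,0.145,0.085],[0,0,0,0,0,0,0.085],[0,0,0,0,0,0,0.085]]'
python3 -m jog '[[0.0294,0.0264,0,0,0,0,0.085],[0.0294,0.0264,0,0,0,0,0.085],[0.0294,0.0264,0,0,0,0,0.085],[0.0294,0.0264,0,0,0,0,0.085],[0,0,0,0,0,0,0.085]]'
python3 - <<'E'
from h import *
from scipy.spatial.transform import Rotation as R
s=sense(); m=R.from_quat(s["ee_rot"],scalar_first=True).as_matrix(); print(m.round(3).tolist(), s["joints"].round(2))
t=eyes.capture("top"); c=big(green(t,40)); r=cv2.minAreaRect(c); w=ray("top",cv2.boxPoints(r),65); print(w.round(1).tolist(),w.mean(0))
E
```

```text
time_s: 6.25
eef_pos: [485.6, -43.0, 201.8]
ee_rot: [-0.0, 0.732, 0.681, -0.0]
force: [-0.4, 0.0, -0.1]
grip_width: 0.994
grip_force: 0.0
time_s: 6.75
eef_pos: [601.5, 69.0, 201.0]
ee_rot: [-0.0, 0.731, 0.682, 0.0]
force: [-0.1, 0.3, 0.2]
grip_width: 0.994
grip_force: 0.0
[[0.069, 0.998, -0.0], [0.998, -0.069, 0.001], [0.001, -0.0, -1.0]] [-0.08  0.52  1.3   0.    1.32 -0.01]
[[660.2, 40.8], [680.6, -38.4], [527.6, -76.1], [507.8, 2.3]] [594.0740914  -17.85788902]
```

The rack measures 156 x 81 mm, centred at (594,-18), and the tool is parallel to the screen. I'll descend and push.

```bash
python3 -m jog '[[0,0,0.043,0,0,0,0.085],[0,0,0.043,0,0,0,0.085],[0,0,0.043,0,0,0,0.085],[0,0,0.043,0,0,0,0.085],[0,0,0,0,0,0,0.085]]'
python3 -m jog '[[-0.01,0,0,0,0,0,0.085],[-0.015,0,0,0,0,0,0.085],[-0.015,0,0,0,0,0,0.085],[-0.015,0,0,0,0,0,0.085],[-0.015,0,0,0,0,0,0.085]]'
python3 -m jog '[[-0.015,0,0,0,0,0,0.085],[-0.015,0,0,0,0,0,0.085],[-0.015,0,0,0,0,0,0.085],[-0.01,0,0,0,0,0,0.085],[0,0,0,0,0,0,0.085]]'
python3 - <<'E'
from h import *
im=eyes.capture("scene"); cv2.imwrite("pics/s4.png",cv2.resize(im[120:380,80:426,::-1],(780,586)))
E
```

```text
time_s: 7.3
eef_pos: [596.1, 65.5, 25.3]
ee_rot: [-0.004, 0.733, 0.68, -0.004]
force: [-0.1, -0.3, -0.4]
grip_width: 0.995
grip_force: 0.0
time_s: 7.8
eef_pos: [594.8, -5.4, 31.2]
ee_rot: [0.001, 0.734, 0.68, 0.0]
force: [1.1, 1.2, 0.8]
grip_width: 0.999
grip_force: 0.5
time_s: 8.3
eef_pos: [590.2, -60.0, 30.2]
ee_rot: [0.0, 0.734, 0.679, -0.0]
force: [0.3, 0.3, -0.4]
grip_width: 0.995
grip_force: 0.0
```

View pics/s4.png

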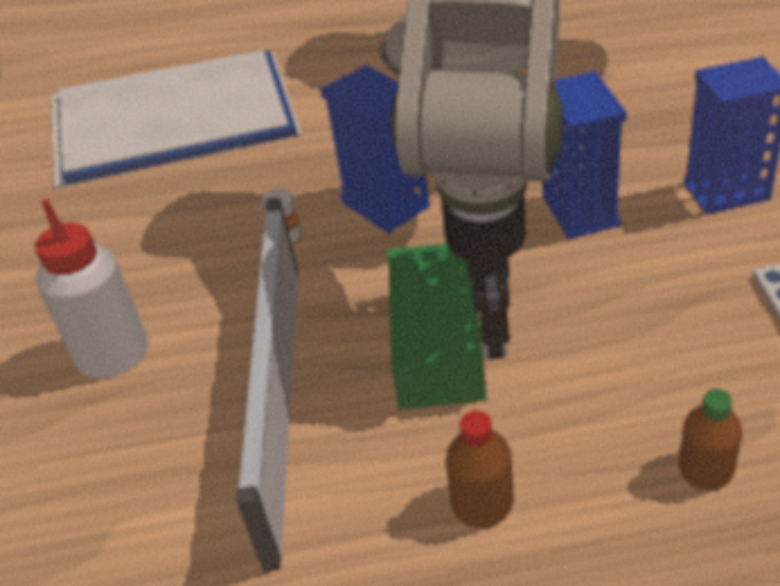

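The rack is upright on its feet, rests against both fingers, and is close to parallel with the screen. Amber_red at (480,470) is clear. About 100 mm is left.

```bash
python3 -m jog '[[-0.015,0,0,0,0,0,0.085],[-0.015,0,0,0,0,0,0.085],[-0.015,0,0,0,0,0,0.085],[-0.015,0,0,0,0,0,0.085],[-0.01,0,0,0,0,0,0.085]]'
python3 -m jog '[[-0.008,0,0,0,0,0,0.085],[-0.006,0,0,0,0,0,0.085],[0,0,0,0,0,0,0.085]]'
python3 - <<'E'
from h import *
im=eyes.capture("scene"); cv2.imwrite("pics/s5.png",cv2.resize(im[120:380,80:426,::-1],(780,586)))
t=eyes.capture("top"); c=big(green(t,30)); x=c[:,0]; print(x.min(0),x.max(0)); cv2.imwrite("pics/t5.png",cv2.resize(t[140:320,270:450,::-1],(600,600)))
print(sense()["force"])
E
```

```text
time_s: 8.85
eef_pos: [584.9, -130.1, 30.3]
ee_rot: [0.0, 0.734, 0.679, -0.0]
force: [-0.2, 1.0, -0.7]
grip_width: 0.998
grip_force: 0.5
time_s: 9.15
eef_pos: [584.0, -143.0, 30.3]
ee_rot: [0.0, 0.734, 0.68, -0.0]
force: [0.1, -0.5, 0.2]
grip_width: 0.998
grip_force: 0.0
[ 27 146] [ 39 155]
[ 0.48219    -0.46802091  0.96017043]
```

View pics/t5.png

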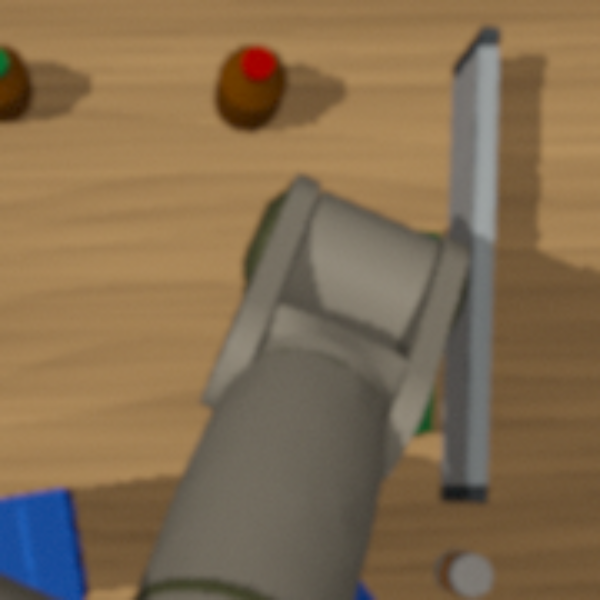

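The arm hides the rack in the top view, with only green bits showing at (425,420) next to the screen. I'll go on in small steps and watch the force.

```bash
python3 -m jog '[[-0.004,0,0,0,0,0,0.085],[-0.004,0,0,0,0,0,0.085],[-0.004,0,0,0,0,0,0.085]]' | grep -E "pos|^force"
python3 -m jog '[[-0.003,0,0,0,0,0,0.085],[0,0,0,0,0,0,0.085]]' | grep -E "pos|^force"
python3 -m jog '[[-0.003,0,0,0,0,0,0.085],[0,0,0,0,0,0,0.085]]' | grep -E "pos|^force"
```

```text
eef_pos: [583.1, -154.3, 30.3]
force: [0.3, 1.4, 0.4]
eef_pos: [582.8, -157.8, 30.3]
force: [0.0, 0.3, 0.5]
eef_pos: [582.6, -160.5, 30.3]
force: [0.4, -0.3, 0.0]
```

```bash
python3 -m jog '[[-0.003,0,0,0,0,0,0.085],[0,0,0,0,0,0,0.085]]' | grep -E "pos|^force"
python3 -m jog '[[-0.002,0,0,0,0,0,0.085],[0,0,0,0,0,0,0.085]]' | grep -E "pos|^force"
python3 - <<'E'
from h import *
im=eyes.capture("scene"); cv2.imwrite("pics/s6.png",cv2.resize(im[160:360,140:340,::-1],(600,600),interpolation=3))
E
```

```text
eef_pos: [582.4, -163.6, 30.3]
force: [-0.7, -0.5, 0.1]
eef_pos: [582.0, -164.1, 30.3]
force: [-0.5, 6.4, 2.5]
```

View pics/s6.png

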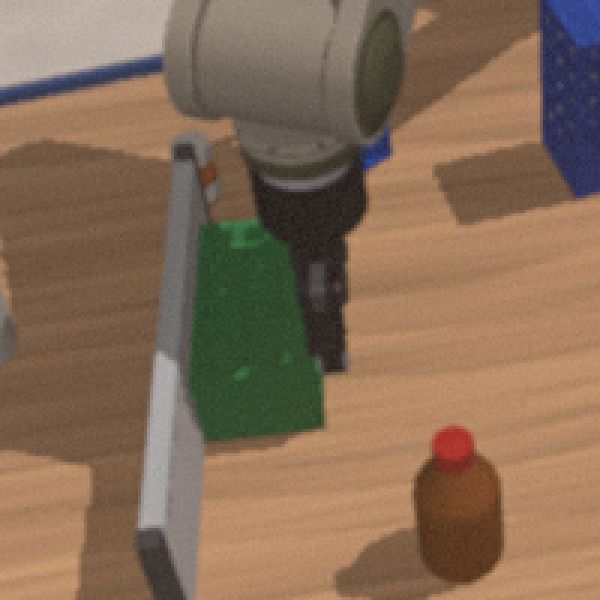

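Contact: the force rises to 6.4 N with the TCP about 102 mm from the mid-plane, as expected. The crop shows the rack's left side along the panel, from (205,225) to (200,435). One more light press to square it, then I back off and check.

```bash
python3 -m jog '[[-0.002,0,0,0,0,0,0.085],[0,0,0,0,0,0,0.085]]' | grep -E "pos|^force"
python3 -m jog '[[0.01,0,0,0,0,0,0.085],[0.02,0,0,0,0,0,0.085],[0.03,0,0,0,0,0,0.085],[0.03,0,-0.03,0,0,0,0.085],[0,0,-0.05,0,0,0,0.085]]' | grep -E "pos|^force"
python3 -m jog '[[0,0,-0.05,0,0,0,0.085],[0.045,0,-0.02,0,0,0,0.085],[0.045,0,0,0,0,0,0.085],[0.045,0,0,0,0,0,0.085],[0.045,0,0,0,0,0,0.085]]' | grep -E "pos|^force"
python3 -m jog '[[0.045,0,0,0,0,0,0.085],[0.045,0,0,0,0,0,0.085],[0.045,0,0,0,0,0,0.085],[0.045,0,0,0,0,0,0.085],[0,0,0,0,0,0,0.085]]' | grep -E "pos|^force"
python3 - <<'E'
from h import *
t=eyes.capture("top"); c=big(green(t,30)); r=cv2.minAreaRect(c); w=ray("top",cv2.boxPoints(r),65); e=np.diff(w,axis=0); print(w.round(1).tolist(),w.mean(0),np.linalg.norm(e,axis=1),np.degrees(np.arctan2(e[:,1],e[:,0])))
f=w.mean(0); a=np.radians(-4.05); n=np.array([-np.sin(a),np.cos(a)]); d=np.array([np.cos(a),np.sin(a)]); q=f-np.array([615,-268.4]); print("screen frame x,y",q@d,q@n)
cv2.imwrite("pics/t7.png",cv2.resize(t[140:320,310:450,::-1],(466,600),interpolation=3))
E
```

```text
eef_pos: [581.8, -164.3, 30.2]
force: [-1.2, 16.7, 5.8]
eef_pos: [587.3, -73.8, 108.5]
force: [0.6, -0.7, 1.0]
eef_pos: [602.5, 103.7, 180.6]
force: [1.3, -0.3, 0.4]
eef_pos: [615.3, 286.6, 179.7]
force: [-0.4, -1.2, 0.2]
[[491.9, -161.7], [648.7, -172.9], [643.6, -261.5], [486.8, -249.1]] [ 567.75951118 -211.3132829 ] [157.16877933  88.73530574 157.26396139] [ -4.09882141 -93.25764022 175.47660448]
screen frame x,y -51.15438246336706 53.60770660171097
```

View pics/t7.png

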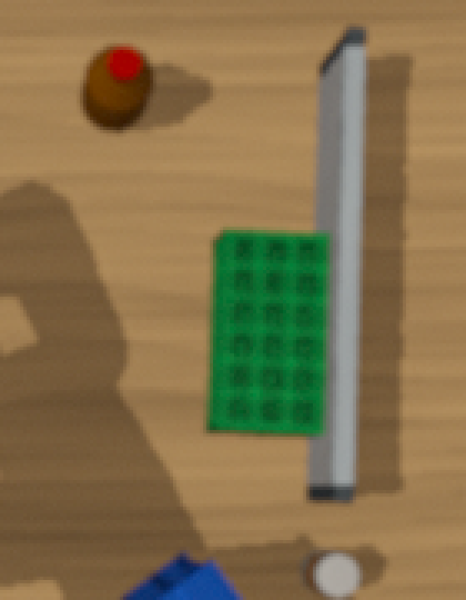

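The picture shows the rack (215–328, 230–435) on its feet with the holes up, parallel to the panel within about 0.5°. Its edge is about 9 mm from the mid-plane where 7.5 mm is exact, and its middle is 51 mm from the screen's middle. The press force rose to 17 N, so it is flush. Nothing else has moved, and I'm handing the job in.

```bash
python3 -c "
from rig import finish_job
print(finish_job())"
```

```text
the job is handed in; nothing more can be done
None
```

I tipped the green rack onto its feet with the holes up and pushed it flush against the white screen, its middle about 51 mm from the screen's middle; the job is handed in, with no verdict returned.

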